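Put the syringe away in its sliding-cover case

TASK

Put the plastic syringe away in its storage case: slide the case's cover fully open, lay the syringe lengthwise in the deep compartment (lower it in, do not drop it), and slide the cover fully shut over it again. Leave the thin glass microsyringe and the pen where they lie.

Things in the scene. Friction and masses are not known exactly. Their poses are not given: they have to be found in the camera images.
- case: Grey flat case fixed on the worktop, 170 (x) x 183 (y) x 48 mm high. Origin: centre of its underside. Two compartments side by side, each 150 mm in x, 84 mm in y, rim at z = 38 mm: the deep empty one centred at y = +44.5 mm (34 mm deep), the shallow one with tweezers at y = -44.5 mm. Side walls 5 mm. Aluminium rails along y at both x ends, tops at z = 47 mm, lips from x = +-76 mm outwards.
- case_well (a point): Centre of the floor of the deep compartment, axes as those of the case (x along the compartment's 150 mm, y across its 84 mm, z up).
- cover (a joint): Slide position of the flat white cover (159 x 90 x 4 mm, top face 42.5 mm above the worktop) that runs in the case's rails: 0 = shut over the deep compartment, 0.089 m = fully open, over the shallow one. It grows as the cover moves along the case's -y; friction about 1.5 N.
- cover_grip (a point): Middle of the black grip bar on the middle of the cover, 52.5 mm above the worktop; axes as the case. Bar 70 mm long in x, 16 mm wide in y (the slide direction), 20 mm tall: top 10 mm above this point, cover's face 10 mm below it, where a 3 mm thick, 22 mm wide foot plate surrounds the bar.
- syringe: Clear plastic 5 ml syringe with a pale disc filter on its tip, lying; 130 mm long in its own x, 24 mm wide, 19 mm high, 30 g. Origin: centre of its underside. The round barrel, 13.6 mm in diameter, axis 9 mm up, runs from x = -47 to +31 mm (grasp it about x = -8); filter at -x, 24 mm wide finger flange at x = +32, plunger disc at x = +64.
- microsyringe: Thin glass microsyringe with steel needle, lying; 168 x 12 x 12 mm, long in its own x; origin at the centre of the underside. To be left alone.
- pen: Ball pen, lying; 142 x 12 x 13 mm, long in its own x; origin at the centre of the underside. To be left alone.

How it is judged:
By the outcome, as a careful person would: the job done as asked, in the order asked, and still so for the second after the job is handed in, with the robot touching nothing.
It also fails if it takes over 64 s, if anything falls off the work surface, if the arm or the gripper's body presses on something with over 40 N, if the wrist force passes 120 N, or if a joint passes its speed limit or range.

ROBOT

A 7-joint arm with a two-finger parallel gripper is mounted at the origin on a cart in front of the work surface, level with it; the furniture and walls round the work are solid. World frame = base frame: x ahead of the robot, y to its left, z up, the work surface at z = 0. Lengths are in m, angles in rad, forces in N, time in s.
With the tool pointing down it reaches from about 0.425 to 1.025 m from the base axis. Payload 3.6 kg.
Tool frame: the origin (TCP) lies at the very end of the fingers, on their centre line; the grasp point (between the pads) lies 19 mm behind it; z points along the fingers, y is the line along which they close (so a half turn about z gives the same grasp; the last joint's range is limited). The gripper opens to 85 mm and grips with 20 to 120 N. Pads are 22 mm wide; open, the fingers measure 114 mm over their backs; the gripper's body (76 mm by 85 mm) begins 54 mm behind the grasp point. The pads swing forward as they close: fully open they stand 13 mm farther back than shut.
Start: joints at [1.121, 0.591, 0.048, 1.609, -0.033, 0.943, -0.034], TCP at [0.253, -0.679, 0.231] pointing down, gripper open.
Joint ranges: [-2.69, 2.69], [-0.47, 2.24], [-1.27, 1.36], [0.19, 2.51], [-1.53, 4.68], [0.08, 2.07], [-3.09, 3.09]. Speed limits (rad/s): [2.57, 2.57, 3.14, 3.14, 3.14, 3.14, 3.14].

INTERFACE

Orientations are given as a 3x3 rotation matrix whose columns are the frame's x, y, z axes.
In Python, from plant import observe, imaging, env gives the robot as it stands.
- The arm moves only by the shell command python3 -m inch 'ROWS' [FORCE]. ROWS is JSON, one flat list of numbers, 5 for each row, row after row: the opening, from 0 (shut) to 1 (fully open), then the shift along the tool's x, y, z each as a share of 500 mm, from -1 to 1, then the turn about the tool's z as a share of 360 degrees, from -1 to 1. In form: [gripper, tx, ty, tz, spin, gripper, tx, ty, tz, spin, ...]. A call has exactly 10 rows; each row shifts and turns the commanded pose from where the row before left it, along the tool's axes as they then stand; what a row does not reach is not made up. A row lasts 1/10 s, in which the tool goes at most 50 mm and 8.59 degrees, less where a joint would pass 70% of its speed; a pose out of reach is approached as far as the arm can. A call with a number of a shift or a turn outside -1 to 1 is refused whole. A call with a gripper value outside its range is refused whole. The fingers move at their own pace and stop on an object; FORCE is the grip in N (left out, the last holds). Time passes only in rows, so rows that do not move let the fingers close, or fill a call up. It gives the time, the measured TCP pose, the force, the opening and the grip force at its end, in the units of the state.
- observe(): the state, without advancing time (a new reading comes with each control period).
- imaging.get_image(name): name is "scene" or "top" or "wrist"; returns (picture, depth): 480x640x3 uint8, red, green, blue; 480x640 float32, m along the optical axis (not along the pixel's ray), 0 where there is no reading.
- imaging.calibration(name): a dict with "fx", "fy", "cx", "cy" (pixels), "k1" (the pictures are not rectified: a ray, as slopes to the right and down, at radius r is drawn at 1 + k1 r^2 times it, then the intrinsics apply), "R" (3x3) and "t" (3): a world point X has camera coordinates R X + t. Camera axes: x right, y down, z forward; pixel columns grow to the right and rows downward; lengths in m; the calibration is good to about 2 mm. A picture is of the moment at which its call begins: read the wrist's pose just before it. calibration takes no time and is no camera call; for the wrist camera it gives the pose at the moment of the call.
- env.sign_off(): hands the job in; it is judged then, once.
The state is a dict: "time_s": time; "q": joint angles; "joint_vel": joint speeds; "joint_efforts": joint torques, N m; "position": TCP position; "tool_rot": TCP orientation; "contact_force": force on the tool from outside, world axes, zero at the start; "wrist_torque": the same for the moment, N m; "grip_width": finger opening in m; "grasp_force": force on a finger pad.
Only numpy, scipy, OpenCV 4.12 (cv2) and the standard library are available. Lean on these libraries where they do the work, as an engineer would, in place of code of your own. Each camera call takes 0.05 s, during which the arm holds its last target. There are 200 camera calls.

## Working session

There is one attempt and no reset: what is moved stays moved. The work goes in short steps, Python scripts to look and compute and a shell command to move; the robot and the scene stay as the last step left them, time stands still between calls to the robot, and variables do not carry over. Pictures are saved under pics/ and viewed, at most 10 in all, crops included, and the job is handed in when it is done.

```bash
ls; mkdir -p pics; cat > h.py <<'E'
import numpy as np, cv2
from plant import observe, imaging, env
def snap(name,fn):
    c=imaging.calibration(name); im,d=imaging.get_image(name)
    cv2.imwrite(f'pics/{fn}.png',im[:,:,::-1]); np.savez(f'pics/{fn}.npz',im=im,d=d,**{k:np.array(v) for k,v in c.items()})
    return im,d,c
def ray(c,u,v):
    K=np.array([[c['fx'],0,c['cx']],[0,c['fy'],c['cy']],[0,0,1]],float)
    # r distorted = r*(1+k1 r^2)
    p=cv2.undistortPointsIter(np.array([[[u,v]]],float),K,np.array([float(c['k1']),0,0,0]),None,None,(3,50,1e-10))[0,0]
    return np.array([p[0],p[1],1.])
def onz(c,u,v,z):
    R=np.array(c['R']);t=np.array(c['t']);o=-R.T@t;r=R.T@ray(c,u,v)
    return o+r*(z-o[2])/r[2]
def atd(c,u,v,d):
    R=np.array(c['R']);t=np.array(c['t']);return R.T@(ray(c,u,v)*d-t)
E
python3 - <<'E'
from h import *
s=observe();print(s['time_s'],s['position'],np.round(s['tool_rot'],3),s['grip_width'])
for n in('top','scene'):
    im,d,c=snap(n,n+'0');print(n,{k:np.round(v,3).tolist() for k,v in c.items()})
E
```

```text
pics
0.0 [ 0.25294565 -0.67856958  0.23013467] [[ 0.937  0.349 -0.001]
 [ 0.349 -0.937  0.002]
 [-0.    -0.002 -1.   ]] 0.08490867549748787
top {'fx': 470.971, 'fy': 470.971, 'cx': 326.813, 'cy': 238.626, 'k1': -0.081, 'R': [[0.005, -1.0, 0.012], [-0.999, -0.006, -0.053], [0.053, -0.012, -0.998]], 't': [0.011, 0.476, 1.028]}
scene {'fx': 605.789, 'fy': 605.789, 'cx': 312.629, 'cy': 230.751, 'k1': 0.005, 'R': [[-0.853, -0.522, -0.024], [-0.261, 0.467, -0.845], [0.452, -0.714, -0.535]], 't': [0.422, 0.153, 1.127]}
```

View pics/top0.png

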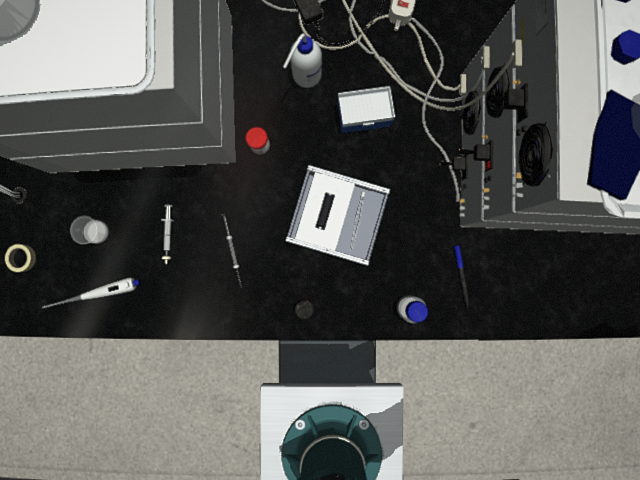

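View pics/scene0.png

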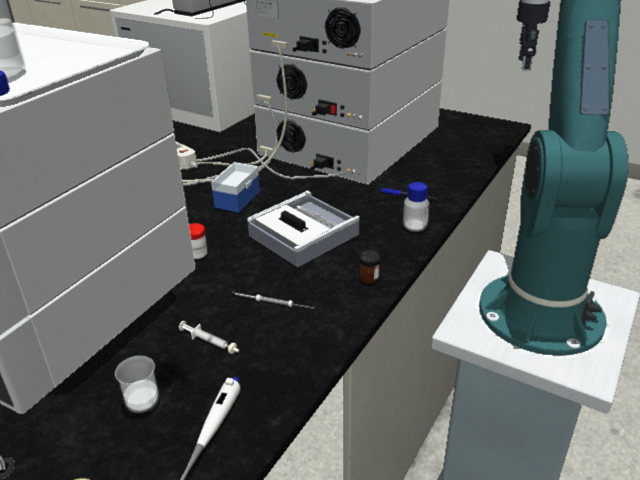

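The top view shows the case at about (338,215), the syringe at (167,233) with its filter end at the bottom, the microsyringe at (232,250) and the pen at (462,275). The scene view agrees. Next I'll enlarge the case and the syringe.

```bash
python3 - <<'E'
from h import *
im=cv2.imread('pics/top0.png')
a=cv2.resize(im[155:275,280:400],None,fx=5,fy=5,interpolation=cv2.INTER_CUBIC)
b=cv2.resize(im[195:275,150:187],None,fx=5,fy=5,interpolation=cv2.INTER_CUBIC)
o=np.zeros((600,790,3),np.uint8);o[:600,:600]=a;o[:b.shape[0],602:602+b.shape[1]]=b
cv2.imwrite('pics/crop.png',o)
E
```

```text
(no output)
```

View pics/crop.png

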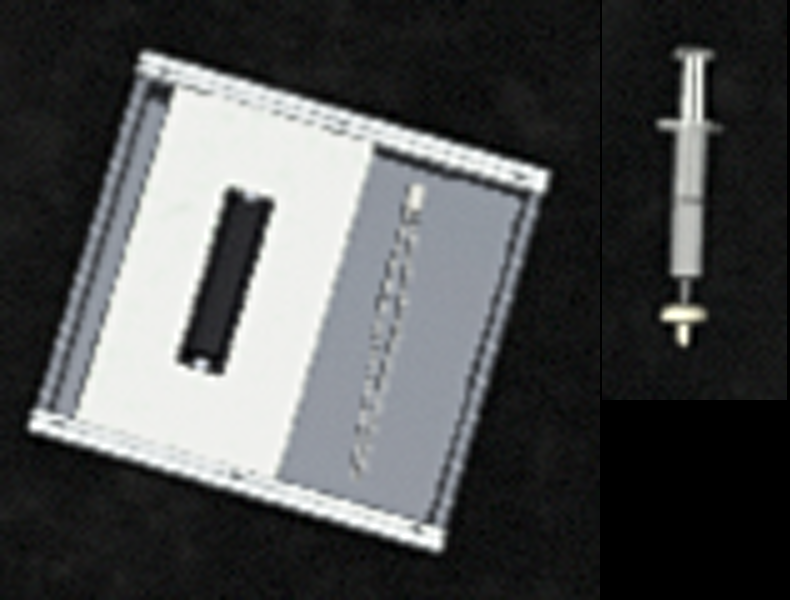

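The enlarged crop shows the rails' outer corners at crop px (140,52), (550,178), (442,550), (30,428), and the bar from (250,190) to (202,370). The cover is already slightly open on the left. In the right-hand panel the plunger disc is at (693,50), the barrel runs (690,125) to (686,275), and the filter tip is at (683,345).

```bash
python3 - <<'E'
from h import *
z=np.load('pics/top0.npz');c={k:z[k] for k in z}
f=lambda x,y,h,u0=280,v0=155:onz(c,(x+.5)/5-.5+u0,(y+.5)/5-.5+v0,h)
P=[f(*p,.047) for p in((140,50),(551,176),(443,551),(29,428))]
print(np.round(P,4));C=np.mean(P,0)
ex=(P[0]-P[3]+P[1]-P[2])[:2];ey=(P[0]-P[1]+P[3]-P[2])[:2]
print('size',np.linalg.norm(ex)/2,np.linalg.norm(ey)/2,'yaw',np.degrees(np.arctan2(ex[1],ex[0])),np.degrees(np.arctan2(-ey[0],ey[1])),'C',C)
B=[f(*p,.0625) for p in((226,188),(273,199),(225,376),(178,364))];b=np.mean(B,0);print('bar',b,np.linalg.norm(B[0]-B[1]),np.linalg.norm(B[1]-B[2]))
bx=(B[0]+B[1]-B[2]-B[3]);print('bar yaw',np.degrees(np.arctan2(bx[1],bx[0])))
y=np.radians(np.degrees(np.arctan2(ex[1],ex[0])));R=np.array([[np.cos(y),-np.sin(y)],[np.sin(y),np.cos(y)]])
print('bar in case',R.T@(b-C)[:2])
S=[f(x-602,yy,.009,150,195) for x,yy in((693,50),(690,125),(686,275),(683,345))];print(np.round(S,4))
d=S[0]-S[3];print('syr yaw',np.degrees(np.arctan2(d[1],d[0])),np.linalg.norm(d))
# depth check
for u,v in((330,215),(326,210),(167,235),(300,220),(365,215)): print(atd(c,u,v,z['d'][v,u]))
E
```

```text
[[ 0.6342  0.0558  0.047 ]
 [ 0.5807 -0.1218  0.047 ]
 [ 0.4191 -0.075   0.047 ]
 [ 0.4706  0.1019  0.047 ]]
size 0.1690922633278287 0.1848816953127044 yaw -15.933289264035471 -16.505368466094186 C [ 0.52612803 -0.00977205  0.047     ]
bar [0.53219768 0.01845805 0.0625    ] 0.020423623676118594 0.07779046604972936
bar yaw -14.832799880991871
bar in case [-0.00191321  0.02881178]
[[0.5507 0.3693 0.009 ]
 [0.517  0.3698 0.009 ]
 [0.45   0.37   0.009 ]
 [0.4189 0.3707 0.009 ]]
syr yaw -0.6044001009861476 0.13186533646579382
[0.52572241 0.00687393 0.04193463]
[0.534111   0.01575069 0.0626576 ]
[0.48209725 0.36671622 0.01719422]
[0.51469243 0.07142332 0.04017836]
[ 0.52797421 -0.07016763  0.02519859]
```

Measured so far:

| Item | Position | Yaw | Check |
|---|---|---|---|
| Case centre | (0.526, -0.010) | about -16° | size 169 x 185 mm, as expected |
| Bar | (0.531, 0.018) | – | cover about 16 mm open |
| Syringe | (0.485, 0.370) | about -0.6° | length 132 mm, as expected |

Now the first move.

```bash
cat >> h.py <<'E'
def to(x,y,z,yaw):
    """print shares to reach the pose: spin first, then shift (axes after spin)"""
    s=observe();R=np.array(s['tool_rot']);p=np.array(s['position'])
    y0=np.degrees(np.arctan2(R[1,0],R[0,0]));a=np.radians(yaw)
    d=np.array([x,y,z])-p
    ax=np.array([[np.cos(a),np.sin(a),0],[np.sin(a),-np.cos(a),0],[0,0,-1]]).T if 0 else np.array([[np.cos(a),np.sin(a),0],[np.sin(a),-np.cos(a),0],[0,0,-1]])
    print('t',round(s['time_s'],2),'p',np.round(p,4),'yaw',round(y0,2),'down',np.round(R[:,2],3),'w',round(s['grip_width'],4),'F',np.round(s['contact_force'],1),'gf',np.round(s['grasp_force'],1))
    print('spin',round(((y0-yaw+180)%360-180)/360,4),'after-spin shift',np.round(ax@d/.5,4),'before-spin',np.round(R.T@d/.5,4))
E
python3 -m inch '[1,0.05,-0.062,0,0, 1,0.05,-0.062,0,0, 1,0.05,-0.062,0,0, 1,0.05,-0.062,0,0, 1,0.05,-0.062,0,0, 1,0.05,-0.062,0,0, 1,0.05,-0.062,0,0, 1,0.05,-0.062,0,0, 1,0.05,-0.062,0,0, 1,0.05,-0.062,0,0]' 30
python3 -m inch '[1,0,0,0,0.0203, 1,0,0,0,0.0203, 1,0,0,0,0.0203, 1,0,0,0,0.0203, 1,0,0,0,0.0203, 1,0.01,-0.07,0,0, 1,0.01,-0.07,0,0, 1,0.01,-0.07,0,0, 1,0.01,-0.07,0,0, 1,0.01,-0.07,0,0]'
python3 -c "
from h import *
to(.531,.018,.15,-16.1)"
```

```text
time_s: 1.1
position: [0.3792, -0.2998, 0.2311]
tool_rot: [[0.937, 0.349, -0.0], [0.349, -0.937, 0.0], [-0.0, -0.0, -1.0]]
contact_force: [-0.1, -0.7, 0.4]
grip_width: 0.0853
grasp_force: 0.0
time_s: 2.1
position: [0.4519, -0.139, 0.2311]
tool_rot: [[0.961, -0.277, -0.0], [-0.277, -0.961, 0.0], [-0.0, 0.0, -1.0]]
contact_force: [-0.4, -1.1, -0.3]
grip_width: 0.0856
grasp_force: 0.0
t 2.1 p [ 0.4519 -0.139   0.2311] yaw -16.1 down [-0.  0. -1.] w 0.0856 F [-0.4 -1.1 -0.3] gf 0.0
spin -0.0 after-spin shift [ 0.065  -0.3455  0.1623] before-spin [ 0.0651 -0.3456  0.1622]
```

```bash

python3 -m inch '[1,0.011,-0.058,0.02,0, 1,0.011,-0.058,0.02,0, 1,0.011,-0.058,0.02,0, 1,0.011,-0.058,0.02,0, 1,0.011,-0.058,0.02,0, 1,0.01,-0.055,0.02,0, 1,0,0,0.02,0, 1,0,0,0.022,0, 1,0,0,0,0, 1,0,0,0,0]'
python3 -c "
from h import *
to(.531,.018,.052,-16.1)
im,d,c=snap('wrist','w1')"
```

```text
time_s: 3.1
position: [0.5299, 0.0148, 0.15]
tool_rot: [[0.96, -0.279, -0.002], [-0.279, -0.96, -0.001], [-0.001, 0.001, -1.0]]
contact_force: [0.4, -0.3, 0.5]
grip_width: 0.0854
grasp_force: 0.0
t 3.1 p [0.5299 0.0148 0.15  ] yaw -16.23 down [-0.002 -0.001 -1.   ] w 0.0854 F [ 0.4 -0.3  0.5] gf 0.0
spin -0.0004 after-spin shift [ 0.0004 -0.0068  0.196 ] before-spin [ 0.0006 -0.0071  0.196 ]
```

View pics/w1.png

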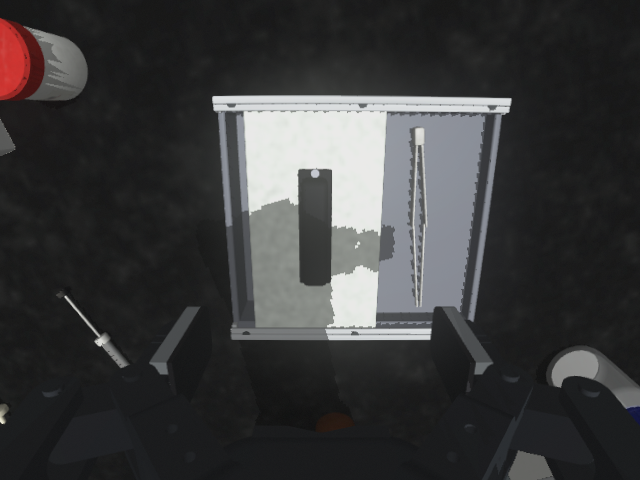

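The wrist view shows the case square to the tool. The far rail's outer corners are at (213,97) and (511,99). The bar's top runs from (299,170)-(332,170) to (301,284)-(331,284), and the fingers straddle the bar.

```bash
python3 - <<'E'
from h import *
z=np.load('pics/w1.npz');c={k:z[k] for k in z}
P=[onz(c,*p,.047) for p in((213,97),(511,99))];d=P[0]-P[1];print(np.round(P,4),np.linalg.norm(d),np.degrees(np.arctan2(-d[0],d[1])))
y=np.radians(-16.1);R=np.array([[np.cos(y),-np.sin(y)],[np.sin(y),np.cos(y)]])
print('C',np.mean(P,0)[:2]-R@[.085,0])
for h in(.0625,.0455):
  B=[onz(c,*p,h) for p in((299,170),(332,170),(331,284),(301,284))];print(h,np.mean(B,0),np.linalg.norm(B[0]-B[1]),np.linalg.norm(B[1]-B[2]))
for u,v in((308,230),(325,230),(301,230),(316,260),(280,150),(270,300)): print(atd(c,u,v,z['d'][v,u]))
E
```

```text
[[ 0.6323  0.0523  0.047 ]
 [ 0.5807 -0.1226  0.047 ]] 0.18235156576558223 -16.4213618467129
C [ 0.5248204  -0.01155943]
0.0625 [0.53830863 0.01480852 0.0625    ] 0.019730593535899656 0.07464017716417709
0.0455 [0.53338214 0.01646822 0.0455    ] 0.02118829651107947 0.08015461889256223
[0.53924112 0.01963311 0.06165521]
[0.53601315 0.00941981 0.06090116]
[0.53569588 0.02619865 0.04453476]
[0.51822855 0.02061208 0.06118549]
[0.59008756 0.0236531  0.04191342]
[0.48994997 0.06426819 0.04085748]
```

```bash

python3 -m inch '[0.5,0.005,-0.005,0.03,0, 0.5,0,0,0.03,0, 0.5,0,0,0.03,0, 0.5,0,0,0.03,0, 0.5,0,0,0.03,0, 0.5,0,0,0.02,0, 0.5,0,0,0.01,0, 0.5,0,0,0.01,0, 0.5,0,0,0.01,0, 0.5,0,0,0,0]'
python3 -m inch '[0,0,0,0,0, 0,0,0,0,0, 0,0,0,0,0, 0,0,0,0,0, 0,0,0,0,0, 0,0,0,0,0, 0,0,0,0,0, 0,0,0,0,0, 0,0,0,0,0, 0,0,0,0,0]' 30
python3 -c "
from h import *
to(.5255-.0125,-.0107-.0427,.05,-16.3)"
```

```text
time_s: 4.15
position: [0.5338, 0.0181, 0.05]
tool_rot: [[0.961, -0.277, -0.0], [-0.277, -0.961, 0.0], [-0.0, 0.0, -1.0]]
contact_force: [0.6, -0.7, -0.4]
grip_width: 0.0428
grasp_force: 0.0
time_s: 5.15
position: [0.5341, 0.0181, 0.0507]
tool_rot: [[0.961, -0.278, 0.001], [-0.278, -0.961, 0.0], [0.001, -0.0, -1.0]]
contact_force: [-1.2, -0.2, 5.3]
grip_width: 0.0151
grasp_force: 33.1
t 5.15 p [0.5341 0.0181 0.0507] yaw -16.11 down [ 0.001  0.    -1.   ] w 0.0151 F [-1.2 -0.2  5.3] gf 33.1
spin 0.0005 after-spin shift [-0.0004  0.1491  0.0015] before-spin [-0.0009  0.1491  0.0015]
```

```bash

python3 -m inch '[0,0,0.012,-0.002,0, 0,0,0.018,0,0, 0,0,0.018,0,0, 0,0,0.018,0,0, 0,0,0.018,0,0, 0,0,0.018,0,0, 0,0,0.018,0,0, 0,0,0.016,0,0, 0,0,0.006,0,0, 0,0,0.002,0,0]'
python3 -m inch '[0,0,0.001,0,0, 0,0,0.001,0,0, 0,0,0.001,0,0, 0,0,0.001,0,0, 0,0,0.001,0,0, 0,0,0,0,0, 0,0,0,0,0, 0,0,0,0,0, 0,0,0,0,0, 0,0,0,0,0]'
python3 -c "
from h import *
to(.5255-.0125,-.0107-.0427,.05,-16.3)"
```

```text
time_s: 6.15
position: [0.5135, -0.0519, 0.0509]
tool_rot: [[0.961, -0.278, -0.001], [-0.278, -0.961, -0.0], [-0.001, 0.001, -1.0]]
contact_force: [4.0, 0.5, -17.3]
grip_width: 0.0149
grasp_force: 30.4
time_s: 7.15
position: [0.5132, -0.053, 0.051]
tool_rot: [[0.961, -0.277, -0.0], [-0.277, -0.961, 0.0], [-0.0, -0.0, -1.0]]
contact_force: [5.4, 2.0, -23.8]
grip_width: 0.0154
grasp_force: 29.5
t 7.15 p [ 0.5132 -0.053   0.051 ] yaw -16.07 down [-0.  0. -1.] w 0.0154 F [  5.4   2.  -23.8] gf 29.5
spin 0.0006 after-spin shift [-0.0002  0.0008  0.002 ] before-spin [-0.0002  0.0008  0.002 ]
```

```bash

python3 -m inch '[0,0,0,0.001,0, 0,0,0,0.001,0, 0,0,0.001,0,0, 0,0,0.001,0,0, 0,0,0.001,0,0, 0,0,0.001,0,0, 0,0,0.001,0,0, 0,0,0.001,0,0, 0,0,0,0,0, 0,0,0,0,0]'
python3 -c "
from h import *
to(.5255-.0125,-.0107-.0427,.05,-16.3)
im,d,c=snap('top','t2')
cv2.imwrite('pics/t2c.png',cv2.resize(im[155:275,280:400,::-1],None,fx=5,fy=5,interpolation=cv2.INTER_CUBIC))"
```

```text
time_s: 8.15
position: [0.5132, -0.0532, 0.0509]
tool_rot: [[0.961, -0.275, 0.002], [-0.275, -0.961, 0.003], [0.001, -0.003, -1.0]]
contact_force: [3.9, 7.7, -13.2]
grip_width: 0.015
grasp_force: 31.0
t 8.15 p [ 0.5132 -0.0532  0.0509] yaw -15.96 down [ 0.002  0.003 -1.   ] w 0.015 F [  3.9   7.7 -13.2] gf 31.0
spin 0.001 after-spin shift [-0.0003  0.0006  0.0018] before-spin [-0.0003  0.0006  0.0018]
```

The measured y force rose to 7.7 N and motion stopped after only 0.2 mm, with the bar at the computed open position. The cover is against its stop. Releasing and rising now.

```bash

python3 -m inch '[0.5,0,-0.004,0.002,0, 0.5,0,0,0,0, 0.5,0,0,0,0, 0.5,0,0,-0.02,0, 0.5,0,0,-0.04,0, 1,0,0,-0.06,0, 1,0,0,-0.06,0, 1,0,0,-0.06,0, 1,0,0,-0.04,0, 1,0,0,-0.02,0]'
python3 -c "
from h import *
to(.477,.370,.2,-.6)"
```

```text
time_s: 9.2
position: [0.5136, -0.0552, 0.2021]
tool_rot: [[0.961, -0.278, 0.004], [-0.278, -0.961, -0.001], [0.004, -0.001, -1.0]]
contact_force: [0.2, -0.1, -1.2]
grip_width: 0.0854
grasp_force: 0.0
t 9.2 p [ 0.5136 -0.0552  0.2021] yaw -16.15 down [ 0.004 -0.001 -1.   ] w 0.0854 F [ 0.2 -0.1 -1.2] gf 0.0
spin -0.0432 after-spin shift [-0.0822 -0.8495  0.0043] before-spin [-0.307  -0.7964  0.0035]
```

View pics/t2c.png

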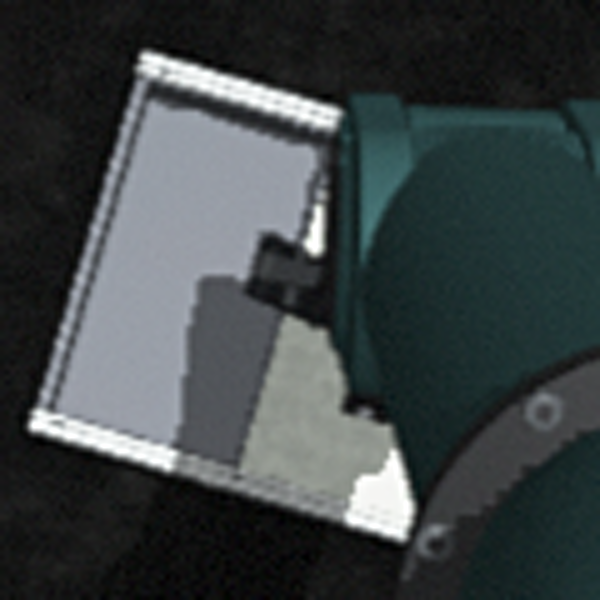

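The picture shows the deep compartment fully uncovered, with the cover's edge along crop (325,150) to (240,470). On to the syringe.

```bash

python3 -m inch '[1,0,0,0,-0.0216, 1,0,0,0,-0.0216, 1,-0.01,-0.085,0,0, 1,-0.01,-0.085,0,0, 1,-0.01,-0.085,0,0, 1,-0.01,-0.085,0,0, 1,-0.01,-0.085,0,0, 1,-0.01,-0.085,0,0, 1,-0.01,-0.085,0,0, 1,-0.01,-0.085,0,0]'
python3 -m inch '[1,0,-0.085,0,0, 1,0,-0.084,0,0, 1,0,0,0.04,0, 1,0,0,0.04,0, 1,0,0,0.04,0, 1,0,0,0.04,0, 1,0,0,0,0, 1,0,0,0,0, 1,0,0,0,0, 1,0,0,0,0]'
python3 -c "
from h import *
to(.477,.370,.004,-.6)
snap('wrist','w2')"
```

```text
time_s: 10.2
position: [0.4754, 0.2868, 0.1991]
tool_rot: [[1.0, -0.01, -0.001], [-0.01, -1.0, -0.001], [-0.001, 0.001, -1.0]]
contact_force: [0.8, 0.5, -0.1]
grip_width: 0.0854
grasp_force: 0.0
time_s: 11.2
position: [0.4776, 0.3709, 0.1205]
tool_rot: [[1.0, -0.01, 0.002], [-0.01, -1.0, 0.001], [0.002, -0.001, -1.0]]
contact_force: [-0.2, 0.3, 0.2]
grip_width: 0.0855
grasp_force: 0.0
t 11.2 p [0.4776 0.3709 0.1205] yaw -0.56 down [ 0.002  0.001 -1.   ] w 0.0855 F [-0.2  0.3  0.2] gf 0.0
spin 0.0001 after-spin shift [-0.0013  0.0017  0.233 ] before-spin [-0.0016  0.002   0.233 ]
```

View pics/w2.png

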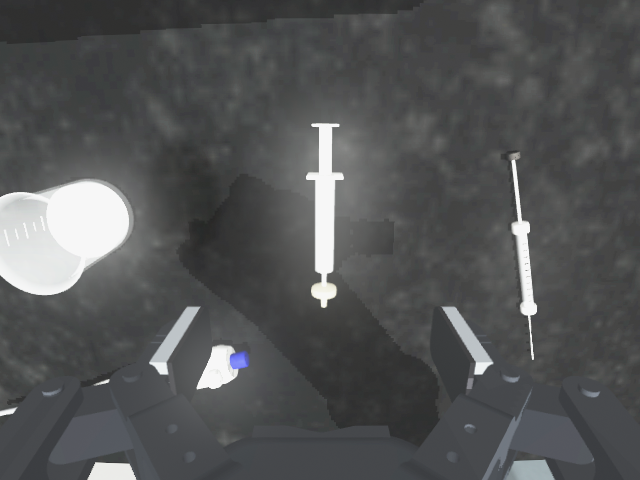

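The wrist view shows the syringe lengthwise between the fingers: plunger disc (325,125), flange (325,176), barrel end (324,272), tip (323,306). The microsyringe lies clear on the right at about (525,250).

```bash
python3 - <<'E'
from h import *
z=np.load('pics/w2.npz');c={k:z[k] for k in z}
P=[onz(c,*p,.009) for p in((325,125),(325,176),(324,272),(323,306))]
print(np.round(P,4));d=P[0]-P[3];print(np.linalg.norm(d),np.degrees(np.arctan2(d[1],d[0])))
E
```

```text
[[0.5485 0.367  0.009 ]
 [0.5157 0.3673 0.009 ]
 [0.4468 0.3685 0.009 ]
 [0.4195 0.3694 0.009 ]]
0.12895871635780887 -1.0762356172781482
```

```bash

python3 -m inch '[0.5,-0.002,0.004,0.03,0.001, 0.5,0,0,0.04,0, 0.5,0,0,0.04,0, 0.5,0,0,0.04,0, 0.5,0,0,0.03,0, 0.5,0,0,0.02,0, 0.5,0,0,0.015,0, 0.5,0,0,0.01,0, 0.5,0,0,0.008,0, 0.5,0,0,0,0]' 25
python3 -m inch '[0.3,0,0,0,0, 0.2,0,0,0,0, 0,0,0,0,0, 0,0,0,0,0, 0,0,0,0,0, 0,0,0,0,0, 0,0,0,0,0, 0,0,0,0,0, 0,0,0,0,0, 0,0,0,0,0]' 25
python3 -c "
from h import *
to(.477,.370,.2,-.6)"
```

```text
time_s: 12.25
position: [0.4759, 0.3684, 0.0027]
tool_rot: [[1.0, -0.016, -0.0], [-0.016, -1.0, -0.0], [-0.0, 0.0, -1.0]]
contact_force: [0.6, 0.4, 0.5]
grip_width: 0.0422
grasp_force: 0.0
time_s: 13.25
position: [0.4762, 0.3686, 0.0031]
tool_rot: [[1.0, -0.016, 0.0], [-0.016, -1.0, 0.0], [0.0, -0.0, -1.0]]
contact_force: [-0.4, -1.3, 4.5]
grip_width: 0.0126
grasp_force: 25.4
t 13.25 p [0.4762 0.3686 0.0031] yaw -0.9 down [ 0.  0. -1.] w 0.0126 F [-0.4 -1.3  4.5] gf 25.4
spin -0.0008 after-spin shift [ 0.0016 -0.0028 -0.3938] before-spin [ 0.0018 -0.0029 -0.3938]
```

```bash

python3 -m inch '[0,0,0,-0.01,0, 0,0,0,-0.02,0, 0,0,0,-0.04,0, 0,0,0,-0.05,0, 0,0,0,-0.05,0, 0,0,0,-0.05,0, 0,0,0,-0.04,0, 0,0,0,-0.02,0, 0,0,0,0,0, 0,0,0,0,0]'
python3 -c "
from h import *
to(.5303,.0342,.12,-16.2)
snap('wrist','w3')"
```

```text
time_s: 14.25
position: [0.4755, 0.368, 0.1423]
tool_rot: [[1.0, -0.016, -0.001], [-0.016, -1.0, -0.001], [-0.001, 0.001, -1.0]]
contact_force: [-0.2, 0.3, -0.9]
grip_width: 0.0124
grasp_force: 24.9
t 14.25 p [0.4755 0.368  0.1423] yaw -0.9 down [-0.001 -0.001 -1.   ] w 0.0124 F [-0.2  0.3 -0.9] gf 24.9
spin 0.0425 after-spin shift [0.2915 0.6105 0.0446] before-spin [0.1201 0.6658 0.045 ]
```

View pics/w3.png

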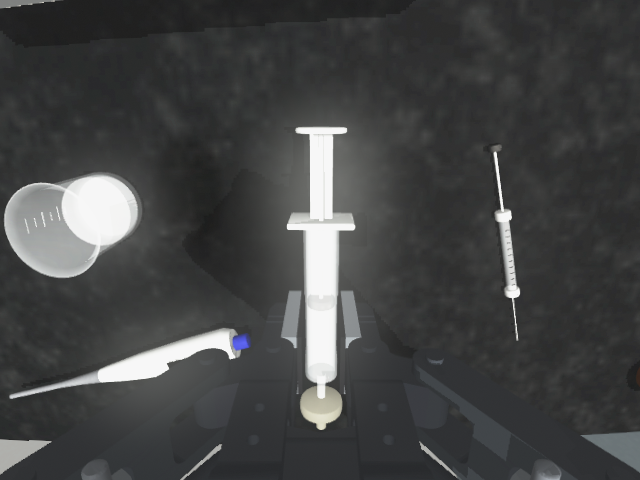

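The syringe is held in line with the tool: disc (321,130), flange (321,220), filter (321,405). Carrying it over the case.

```bash
python3 - <<'E'
from h import *
z=np.load('pics/w3.npz');c={k:z[k] for k in z}
for u,v in((321,129),(321,200),(321,221),(321,260),(300,130),(342,130)): print(u,v,np.round(atd(c,u,v,z['d'][v,u]),4))
E
python3 -m inch '[0,0,0,0,0.0212, 0,0,0,0,0.0212, 0,0.02,0.04,0,0, 0,0.03,0.063,0,0, 0,0.035,0.073,0,0, 0,0.035,0.073,0,0, 0,0.035,0.073,0,0, 0,0.035,0.073,0,0, 0,0.035,0.073,0,0, 0,0.03,0.063,0,0]'
python3 -m inch '[0,0.02,0.042,0,0, 0,0.011,0.025,0,0, 0,0.005,0.012,0,0, 0,0,0,0,0, 0,0,0,0,0, 0,0,0,0,0, 0,0,0,0,0, 0,0,0,0,0, 0,0,0,0,0, 0,0,0,0,0]'
python3 -c "
from h import *
to(.5303,.0342,.0075,-16.2)
im,d,c=snap('wrist','w4')"
```

```text
321 129 [0.5486 0.3662 0.1566]
321 200 [0.5242 0.3666 0.1525]
321 221 [0.5168 0.3667 0.1535]
321 260 [0.5024 0.367  0.1547]
300 130 [0.5482 0.3732 0.1527]
342 130 [0.548  0.3592 0.1531]
time_s: 15.3
position: [0.5237, 0.0753, 0.1415]
tool_rot: [[0.96, -0.28, -0.003], [-0.28, -0.96, -0.001], [-0.002, 0.002, -1.0]]
contact_force: [0.1, 0.7, 0.6]
grip_width: 0.0126
grasp_force: 24.9
time_s: 16.3
position: [0.5308, 0.0351, 0.1428]
tool_rot: [[0.961, -0.278, 0.0], [-0.278, -0.961, -0.0], [0.0, -0.0, -1.0]]
contact_force: [-0.0, -0.1, 0.0]
grip_width: 0.0125
grasp_force: 24.9
t 16.3 p [0.5308 0.0351 0.1428] yaw -16.15 down [ 0. -0. -1.] w 0.0125 F [-0.  -0.1  0. ] gf 24.9
spin 0.0001 after-spin shift [-0.0004  0.0021  0.2707] before-spin [-0.0004  0.0021  0.2707]
```

View pics/w4.png

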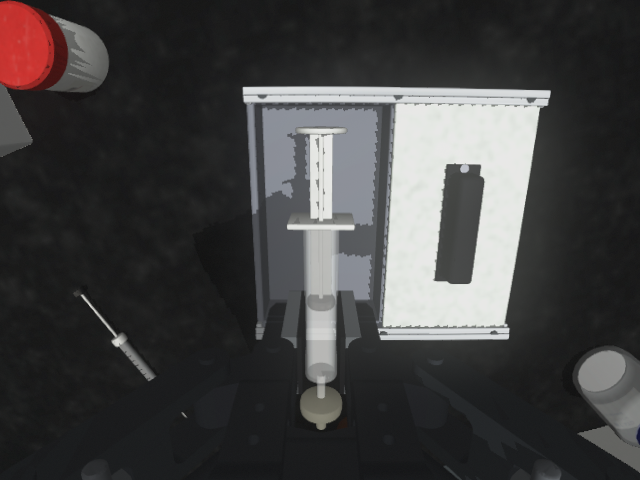

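The cover is fully open, and the syringe hangs level over the deep compartment and inside it in both directions. Lowering.

```bash

python3 -m inch '[0,0,0.002,0.02,0, 0,0,0,0.035,0, 0,0,0,0.04,0, 0,0,0,0.04,0, 0,0,0,0.035,0, 0,0,0,0.03,0, 0,0,0,0.02,0, 0,0,0,0.015,0, 0,0,0,0.01,0, 0,0,0,0.005,0]'
python3 -m inch '[0,0,0,0.004,0, 0,0,0,0.004,0, 0,0,0,0.004,0, 0,0,0,0.003,0, 0,0,0,0.002,0, 0,0,0,0.002,0, 0,0,0,0.001,0, 0,0,0,0,0, 0,0,0,0,0, 0,0,0,0,0]'
python3 -c "
from h import *
to(.5303,.0342,.0071,-16.2)"
```

```text
time_s: 17.35
position: [0.5306, 0.034, 0.0175]
tool_rot: [[0.96, -0.278, -0.0], [-0.278, -0.96, -0.0], [-0.0, 0.0, -1.0]]
contact_force: [-0.3, -0.7, -0.0]
grip_width: 0.0123
grasp_force: 24.9
time_s: 18.35
position: [0.5305, 0.034, 0.0078]
tool_rot: [[0.96, -0.278, 0.0], [-0.278, -0.96, 0.0], [0.0, -0.0, -1.0]]
contact_force: [-0.3, -0.3, -0.5]
grip_width: 0.0123
grasp_force: 24.9
t 18.35 p [0.5305 0.034  0.0078] yaw -16.17 down [ 0.  0. -1.] w 0.0123 F [-0.3 -0.3 -0.5] gf 24.9
spin 0.0001 after-spin shift [-0.0005 -0.0002  0.0015] before-spin [-0.0005 -0.0002  0.0015]
```

```bash

python3 -m inch '[0,0,0,0.001,0, 0,0,0,0.001,0, 0,0,0,0,0, 0,0,0,0,0, 0.2,0,0,0,0, 0.3,0,0,0,0, 0.4,0,0,0,0, 0.4,0,0,0,0, 0.4,0,0,0,0, 0.4,0,0,0,0]'
python3 -m inch '[0.4,0,0,-0.01,0, 0.4,0,0,-0.02,0, 0.4,0,0,-0.03,0, 0.4,0,0,-0.04,0, 0.5,0,0,-0.05,0, 0.5,0,0,-0.05,0, 0.5,0,0,-0.04,0, 0.5,0,0,-0.03,0, 0.5,0,0,-0.01,0, 0.5,0,0,0,0]'
python3 -c "
from h import *
to(.5132,-.0532,.0505,-16.1)
im,d,c=snap('wrist','w5')"
```

```text
time_s: 19.35
position: [0.5305, 0.034, 0.0067]
tool_rot: [[0.96, -0.278, -0.0], [-0.278, -0.96, -0.0], [-0.0, 0.0, -1.0]]
contact_force: [-0.8, 0.7, -0.3]
grip_width: 0.0343
grasp_force: 0.0
time_s: 20.35
position: [0.5309, 0.034, 0.1479]
tool_rot: [[0.96, -0.279, 0.002], [-0.279, -0.96, 0.0], [0.002, -0.001, -1.0]]
contact_force: [-0.8, 0.8, -0.3]
grip_width: 0.043
grasp_force: 0.0
t 20.35 p [0.5309 0.034  0.1479] yaw -16.18 down [ 0.002  0.    -1.   ] w 0.043 F [-0.8  0.8 -0.3] gf 0.0
spin -0.0002 after-spin shift [0.0143 0.1774 0.1948] before-spin [0.0141 0.1775 0.1947]
```

View pics/w5.png

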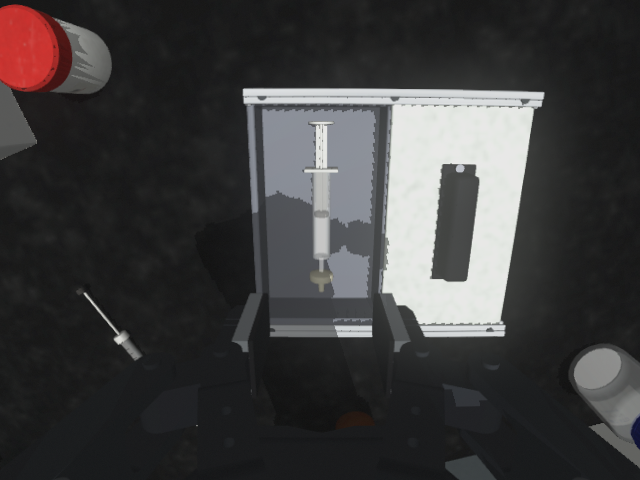

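The syringe lies flat and centred in the deep compartment, disc at (320,124) and filter at (321,280). The cover is still open with its bar at about (457,222). Going back to the bar.

```bash

python3 -m inch '[0.5,0.003,0.03,0,0, 0.5,0.003,0.045,0,0, 0.5,0.003,0.045,0,0, 0.5,0.003,0.035,0,0, 0.5,0.002,0.015,0,0, 0.5,0,0.0075,0.01,0, 0.5,0,0,0.03,0, 0.5,0,0,0.035,0, 0.5,0,0,0.035,0, 0.5,0,0,0.03,0]'
python3 -m inch '[0.5,0,0,0.02,0, 0.5,0,0,0.015,0, 0.5,0,0,0.01,0, 0.5,0,0,0.007,0, 0.3,0,0,0,0, 0,0,0,0,0, 0,0,0,0,0, 0,0,0,0,0, 0,0,0,0,0, 0,0,0,0,0]' 30
python3 -c "
from h import *
y=np.radians(-16.2);e=np.array([-np.sin(y),np.cos(y)])*.089
to(.5132+e[0],-.0532+e[1],.0505,-16.1)"
```

```text
time_s: 21.4
position: [0.5123, -0.0522, 0.0754]
tool_rot: [[0.961, -0.277, -0.001], [-0.277, -0.961, 0.001], [-0.001, -0.0, -1.0]]
contact_force: [-0.9, 0.6, -0.5]
grip_width: 0.0424
grasp_force: 0.0
time_s: 22.4
position: [0.5129, -0.0529, 0.0512]
tool_rot: [[0.96, -0.278, 0.001], [-0.278, -0.96, 0.0], [0.001, -0.0, -1.0]]
contact_force: [-0.6, 1.8, 5.1]
grip_width: 0.0152
grasp_force: 33.2
t 22.4 p [ 0.5129 -0.0529  0.0512] yaw -16.16 down [ 0.001  0.    -1.   ] w 0.0152 F [-0.6  1.8  5.1] gf 33.2
spin -0.0002 after-spin shift [ 0.0011 -0.1776  0.0014] before-spin [ 0.001  -0.1776  0.0015]
```

```bash

python3 -m inch '[0,0,-0.01,0,0, 0,0,-0.02,0,0, 0,0,-0.02,0,0, 0,0,-0.022,0,0, 0,0,-0.022,0,0, 0,0,-0.022,0,0, 0,0,-0.022,0,0, 0,0,-0.02,0,0, 0,0,-0.01,0,0, 0,0,-0.004,0,0]'
python3 -m inch '[0,0,-0.002,0,0, 0,0,-0.002,0,0, 0,0,-0.001,0,0, 0,0,-0.001,0,0, 0,0,-0.001,0,0, 0,0,-0.001,0,0, 0,0,-0.001,0,0, 0,0,-0.001,0,0, 0,0,0,0,0, 0,0,0,0,0]'
python3 -c "
from h import *
y=np.radians(-16.2);e=np.array([-np.sin(y),np.cos(y)])*.089
to(.5132+e[0],-.0532+e[1],.0505,-16.1)"
```

```text
time_s: 23.4
position: [0.5369, 0.0292, 0.0512]
tool_rot: [[0.96, -0.278, 0.001], [-0.278, -0.96, -0.001], [0.001, 0.001, -1.0]]
contact_force: [-1.4, -2.6, 6.0]
grip_width: 0.0152
grasp_force: 33.3
time_s: 24.4
position: [0.5379, 0.0325, 0.0512]
tool_rot: [[0.96, -0.28, -0.0], [-0.28, -0.96, -0.002], [0.001, 0.002, -1.0]]
contact_force: [-0.4, -2.9, 5.4]
grip_width: 0.0152
grasp_force: 33.4
t 24.4 p [0.5379 0.0325 0.0512] yaw -16.24 down [-0.    -0.002 -1.   ] w 0.0152 F [-0.4 -2.9  5.4] gf 33.4
spin -0.0004 after-spin shift [0.0003 0.0005 0.0014] before-spin [0.0003 0.0005 0.0014]
```

```bash

python3 -m inch '[0,0,-0.001,0,0, 0,0,-0.001,0,0, 0,0,-0.001,0,0, 0,0,-0.001,0,0, 0,0,-0.001,0,0, 0,0,-0.001,0,0, 0,0,-0.001,0,0, 0,0,-0.001,0,0, 0,0,0,0,0, 0,0,0,0,0]'
python3 -c "
from h import *
to(.5379,.0325,.0505,-16.1)"
```

```text
time_s: 25.4
position: [0.538, 0.0327, 0.0512]
tool_rot: [[0.959, -0.282, -0.002], [-0.282, -0.959, -0.006], [-0.001, 0.006, -1.0]]
contact_force: [-1.4, -9.0, 7.6]
grip_width: 0.0147
grasp_force: 33.6
t 25.4 p [0.538  0.0327 0.0512] yaw -16.38 down [-0.002 -0.006 -1.   ] w 0.0147 F [-1.4 -9.   7.6] gf 33.6
spin -0.0008 after-spin shift [-0.      0.0003  0.0014] before-spin [-0.      0.0003  0.0014]
```

The cover is at its stop: 9 N with no further motion, after 89 mm of travel. I'll relax the push, release, and back away.

```bash

python3 -m inch '[0,0,0.004,0,0, 0,0,0.002,0,0, 0.3,0,0,0,0, 0.5,0,0,0,0, 0.5,0,0,0,0, 0.5,0,0,0,0, 0.5,0,0,-0.01,0, 0.5,0,0,-0.02,0, 0.5,0,0,-0.04,0, 0.5,0,0,-0.06,0]'
python3 -m inch '[0.5,0,0.03,-0.06,0, 0.5,0,0.06,-0.04,0, 0.5,0,0.08,0,0, 0.5,0,0.08,0,0, 0.5,0,0.08,0,0, 0.5,0,0.08,0,0, 0.5,0,0.06,0,0, 0.5,0,0.03,0,0, 0.5,0,0,0,0, 0.5,0,0,0,0]'
python3 -c "
from h import *
to(.5379,.0325,.0505,-16.1)
im,d,c=snap('top','t3')
cv2.imwrite('pics/t3c.png',cv2.resize(im[155:275,280:400,::-1],None,fx=5,fy=5,interpolation=cv2.INTER_CUBIC))"
```

```text
time_s: 26.4
position: [0.5371, 0.0351, 0.116]
tool_rot: [[0.961, -0.278, -0.003], [-0.278, -0.961, -0.0], [-0.003, 0.001, -1.0]]
contact_force: [0.3, 0.7, 0.1]
grip_width: 0.0426
grasp_force: 0.0
time_s: 27.4
position: [0.4691, -0.2035, 0.1661]
tool_rot: [[0.961, -0.277, 0.001], [-0.277, -0.961, 0.001], [0.0, -0.001, -1.0]]
contact_force: [0.6, -0.0, 1.2]
grip_width: 0.0426
grasp_force: 0.0
t 27.4 p [ 0.4691 -0.2035  0.1661] yaw -16.09 down [ 0.001  0.001 -1.   ] w 0.0426 F [ 0.6 -0.   1.2] gf 0.0
spin 0.0 after-spin shift [ 0.0012 -0.4917  0.2312] before-spin [ 0.0012 -0.4914  0.2317]
```

View pics/t3c.png

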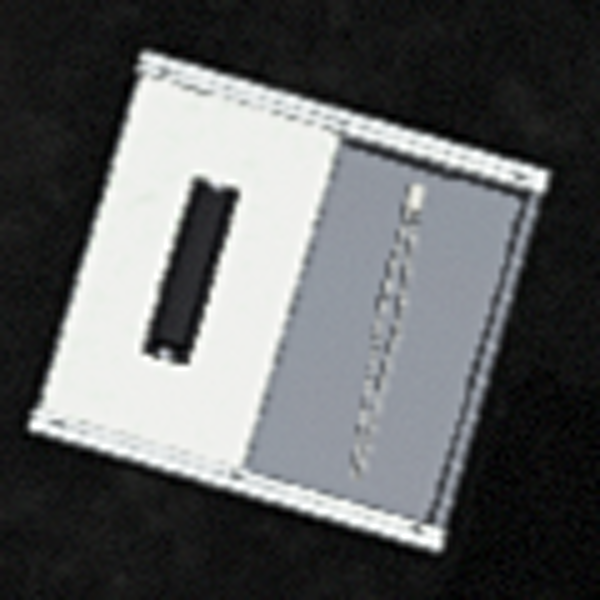

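The cover's left edge runs flush with the case's outer edge, (140,75) to (35,420), and the bar is at about (190,270). The cover is fully shut and the arm is clear of everything.

```bash
python3 -c "
from h import *
print(env.sign_off())"
```

```text
the job is handed in; nothing more can be done
None
```

I laid the syringe in the deep compartment and slid the cover fully shut to its stop; the microsyringe and pen were not touched, and I handed the job in at about 27 s.

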